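# Make up two bead-making kits

## Task

Make up the two bead-making kits from the stock on the bench: the box with two wells gets the tall jar and one of the two black graphite blocks; the box with three wells gets the small jar, the wooden dowel and the other graphite block. Put one thing in each well, about in the middle and resting on the well's floor, jars and dowel standing upright and blocks lying flat. Carry the jars and the dowel upright, and leave the round tin and the wooden block with the two pins where they stand.

Things in the scene. Friction and masses are not known exactly. Their poses are not given: they have to be found in the camera images.
- box_two: shallow plywood kit box with two square wells in one row, 152 mm long (its y axis, along the row) by 78 mm wide (x), wells lined with grey felt, fixed to the bench. Each well is 70 x 70 mm inside; well floors are 5 mm and the tops of all walls 12 mm above the bench; walls are 4 mm thick. Origin: centre of its underside. Well centres in its own frame: x = 0, y = -37, +37 mm.
- box_three: shallow plywood kit box with three square wells in one row, 226 mm long (its y axis, along the row) by 78 mm wide (x), wells lined with grey felt, fixed to the bench. Each well is 70 x 70 mm inside; well floors are 5 mm and the tops of all walls 12 mm above the bench; walls are 4 mm thick. Origin: centre of its underside. Well centres in its own frame: x = 0, y = -74, +0, +74 mm.
- tall_jar: the larger of the two screw-lid jars: white lid, 68 mm tall, standing upright; body 48 mm across up to 56 mm, lid 53 mm across above. Origin: centre of its underside, z up. About 90 g.
- small_jar: the smaller of the two screw-lid jars: white lid, 51 mm tall, standing upright; body 40 mm across up to 39 mm, lid 44 mm across above. Origin: centre of its underside, z up. About 90 g.
- wood_dowel: plain round maple dowel, 29 mm across, 100 mm tall, standing on end. Origin: centre of its underside, z up. About 45 g.
- graphite_a: flat square black graphite block, 50 x 50 x 18 mm, lying flat; sides along its x and y axes. Origin: centre of its underside. The same as the other graphite block: either may go in either box. It fits a well only with its sides roughly along the well's. About 85 g.
- graphite_b: the other flat square black graphite block, 50 x 50 x 18 mm, just the same. Origin: centre of its underside.
- round_tin: low round tin, 62 mm across, 27 mm tall; part of no kit, stays where it stands. Origin: centre of its underside.
- pin_block: small wooden block 42 x 42 x 18 mm with two thin upright steel pins reaching 82 mm; part of no kit, stays where it stands. Origin: centre of its underside.
There are look-alikes about, which are no part of the job. What is shaped like the wood_dowel but green or yellow is not meant.

How it is judged:
By the outcome, as a careful person would: the job done as asked, in the order asked, and still so for the second after the job is handed in, with the robot touching nothing.
It also fails if it takes over 144 s, if anything falls off the work surface, if the arm or the gripper's body presses on something with over 40 N, if the wrist force passes 120 N, or if a joint passes its speed limit or range.

## Robot

A 7-joint arm with a two-finger parallel gripper is mounted at the origin on a cart in front of the work surface, level with it; the furniture and walls round the work are solid. World frame = base frame: x ahead of the robot, y to its left, z up, the work surface at z = 0. Lengths are in mm, angles in rad, forces in N, time in s.
With the tool pointing down it reaches from about 350 to 775 mm from the base axis. Payload 3.1 kg.
Tool frame: the origin (TCP) lies at the very end of the fingers, on their centre line; the grasp point (between the pads) lies 19 mm behind it (bot.grip_point_offset is the distance from the TCP to the grasp point, in mm); z points along the fingers, y is the line along which they close (so a half turn about z gives the same grasp; the last joint's range is limited). The gripper opens to 85 mm and grips with 20 to 120 N. Pads are 22 mm wide; open, the fingers measure 114 mm over their backs; the gripper's body (76 mm by 85 mm) begins 54 mm behind the grasp point. The pads swing forward as they close: fully open they stand 13 mm farther back than shut.
Start: joints at [1.196, 0.311, 0.014, 1.512, -0.004, 1.319, -0.027], TCP at [179.713, -519.827, 231.304] pointing down, gripper open.
Joint ranges: [-2.7, 2.7], [-0.3, 1.91], [-1.27, 1.3], [0.12, 2.57], [-1.44, 4.58], [0.2, 2.03], [-3.05, 3.05]. Speed limits (rad/s): [2.79, 2.79, 3.14, 3.14, 3.14, 3.14, 3.14].

## Interface

Orientations are given as a unit quaternion [x, y, z, w].
In Python, from bench import bot gives the robot as it stands.
- The arm moves only by the tool apply_moves, never from a script. Its argument "targets" is a list of rows, each a list of 7 numbers: the shift along the tool's x, y, z in cm, then the turn, a rotation vector about the tool's x, y, z in degrees, then the finger opening in cm, from 0 to 8.54. In form: [[dx, dy, dz, ax, ay, az, gripper], ...]. A call has 1 to 5 rows; each row shifts and turns the commanded pose from where the row before left it, along the tool's axes as they then stand; what a row does not reach is not made up. A row lasts 1/10 s, in which the tool goes at most 50 mm and 8.59 degrees, less where a joint would pass 70% of its speed; a pose out of reach is approached as far as the arm can. A call with a gripper value outside its range is refused whole. The fingers move at their own pace and stop on an object; "newtons" is the grip in N (left out, the last holds). Time passes only in rows, so rows that do not move let the fingers close. It gives the time, the measured TCP pose, the force, the opening and the grip force at its end, in the units of the state.
- bot.read_state(): the state, without advancing time (a new reading comes with each control period).
- bot.grab_frame(name): name is "scene" or "top" or "wrist"; returns a dict with "frame" (400x640x3 uint8, red, green, blue), "depth" (400x640 float32, mm along the optical axis (not along the pixel's ray), 0 where there is no reading), "mtx" (3x3 intrinsics, pixels), "k1" (the pictures are not rectified: a ray, as slopes to the right and down, at radius r is drawn at 1 + k1 r^2 times it, then the intrinsics apply), "R" (3x3) and "t" (3): a world point X has camera coordinates R X + t; the wrist camera has in their place "tool_from_camera" (4x4, takes a point from camera to tool coordinates, whose origin is the TCP and whose axes are the flange's). Camera axes: x right, y down, z forward; pixel columns grow to the right and rows downward; lengths in mm; the calibration is good to about 2 mm. A picture is of the moment at which its call begins: read the wrist's pose just before it.
- bot.hand_in(): hands the job in; it is judged then, once.
Trained networks look in a picture, given as the dict that the camera call returned (one of the last four; its "shot" number tells which), for a name from the list of things; names that differ only in an ending like _2 or _b are one class to them, and where a whole thing is asked for, a point or a joint stands for the part that bears it (a point fixed in the world has none). Each returns a list of dicts, best first, with "conf" (0 to 1); they miss things now and then, are a little off and sometimes report something else, mostly with a low value. They report only what shows in the picture. A call takes as long as a camera call. They do not tell look-alikes from the thing itself.
- bot.look_for(picture, name): "box" ([centre column, centre row, width, height] as shares, 0 to 1, of the picture: columns of its width, rows of its height, round what is visible of it).
- bot.cut_out(picture, name): "region" (400x640 bool, what is visible of it) and "box" ([centre column, centre row, width, height] as shares, 0 to 1, of the picture: columns of its width, rows of its height, round what is visible of it).
The state is a dict: "clock": time; "joints": joint angles; "dq": joint speeds; "effort": joint torques, N m; "ee_pos": TCP position; "ee_rot": TCP orientation; "force": force on the tool from outside, world axes, zero at the start; "wrist_torque": the same for the moment, N m; "gripper_width": finger opening in mm; "grip_force": force on a finger pad.
Only numpy, scipy, OpenCV 4.12 (cv2) and the standard library are available. Lean on these libraries where they do the work, as an engineer would, in place of code of your own. Each camera call takes 0.05 s, during which the arm holds its last target. There are 200 camera calls.

## Working session

There is one attempt and no reset: what is moved stays moved. The work goes in short steps, Python scripts to look and compute and a tool call to move; the robot and the scene stay as the last step left them, time stands still between calls to the robot, and variables do not carry over. Pictures are saved under pics/ and viewed, at most 14 in all, crops included, and the job is handed in when it is done.

Besides the shell and the picture viewer there is one more tool, called after "Request:" in YAML: its name, and indented under it one key for each argument. apply_moves: Moves the arm, as the interface text tells. Its arguments: {"type":"object","properties":{"targets":{"type":"array","items":{"type":"array","items":{"type":"number"}}},"newtons":{"type":"number"}},"required":["targets"]}

```bash
ls; mkdir -p pics
python3 - <<'E'
from bench import bot
import cv2
for n in ("scene","top"):
    p=bot.grab_frame(n); cv2.imwrite(f"pics/{n}0.png",p["frame"][:,:,::-1])
    print(n,p["mtx"].tolist(),p["k1"],p["R"].tolist(),p["t"].tolist(),p["shot"])
    for k in ["box_two","box_three","tall_jar","small_jar","wood_dowel","graphite_a","round_tin","pin_block"]:
        print(k,[(round(d["conf"],2),[round(d["box"][0]*640),round(d["box"][1]*400),round(d["box"][2]*640),round(d["box"][3]*400)]) for d in bot.look_for(p,k)])
s=bot.read_state();print(s)
E
```

```text
pics
scene [[370.5631386798931, 0.0, 318.6991848135577], [0.0, 370.5631386798931, 204.49195335790913], [0.0, 0.0, 1.0]] -0.06988765380412887 [[-0.43998047821300573, -0.897764959365192, -0.02086280248360664], [-0.5070173784920659, 0.2675222235792262, -0.8193688045064076], [0.7411818647933097, -0.34992847501631213, -0.5728869920623701]] [255.73888785462108, 342.14176056366915, 453.9130622935471] 1
box_two [(0.73, [242, 314, 93, 65])]
box_three [(0.79, [448, 238, 97, 48])]
tall_jar [(0.92, [221, 229, 25, 36])]
small_jar [(0.79, [181, 244, 22, 30])]
wood_dowel [(0.95, [222, 183, 17, 33]), (0.74, [342, 254, 14, 45]), (0.69, [184, 195, 22, 37]), (0.64, [236, 253, 21, 45]), (0.18, [222, 228, 24, 37])]
graphite_a [(0.62, [450, 200, 30, 16]), (0.55, [384, 222, 31, 25])]
round_tin [(0.89, [185, 280, 35, 32]), (0.42, [221, 228, 25, 38])]
pin_block []
top [[459.94533423024455, 0.0, 313.16443590899166], [0.0, 459.94533423024455, 201.03171629727422], [0.0, 0.0, 1.0]] -0.13621218930244136 [[-0.0166686193542588, -0.999567608139049, -0.024223003282076487], [-0.990603120475529, 0.01979858034707258, -0
[... 609 characters left out ...]
, 'joints': array([ 1.19628042,  0.31085426,  0.01399095,  1.51147457, -0.00437488,
        1.31919319, -0.02717852]), 'dq': array([ 0.00070783,  0.00066038,  0.00086468, -0.00070932,  0.00029566,
       -0.00023311, -0.00171648]), 'effort': array([ 2.55064042e-04, -3.79797292e+01,  1.45738623e-01, -2.30862540e+01,
        1.22259802e-02,  1.89947590e-03, -7.22619490e-06]), 'ee_pos': array([ 179.72475603, -519.83963751,  231.33924259]), 'ee_rot': array([ 9.86176817e-01,  1.65696354e-01, -1.08777032e-05,  5.38415087e-05]), 'force': array([ 0.53207525,  0.317885  , -0.35370364]), 'wrist_torque': array([0.03347703, 0.01218498, 0.00323068]), 'grip_force': 0.0, 'gripper_width': 85.30651637915591}
```

View images.

Run:
```python
import cv2
a=cv2.imread("pics/top0.png")[80:330,130:530]
cv2.imwrite("pics/topz.png",cv2.resize(a,None,fx=2,fy=2,interpolation=cv2.INTER_CUBIC))
```

```text
(no output)
```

View pics/scene0.png

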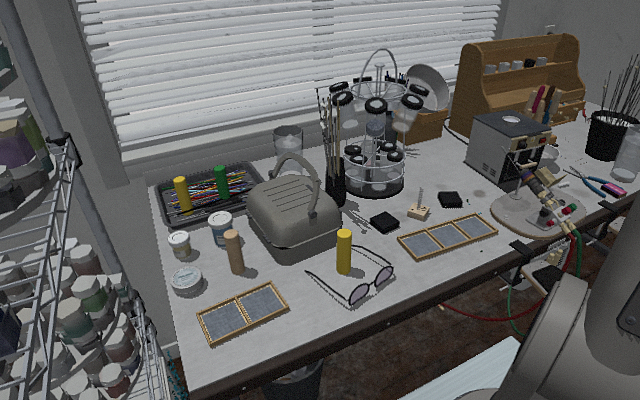

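View pics/topz.png

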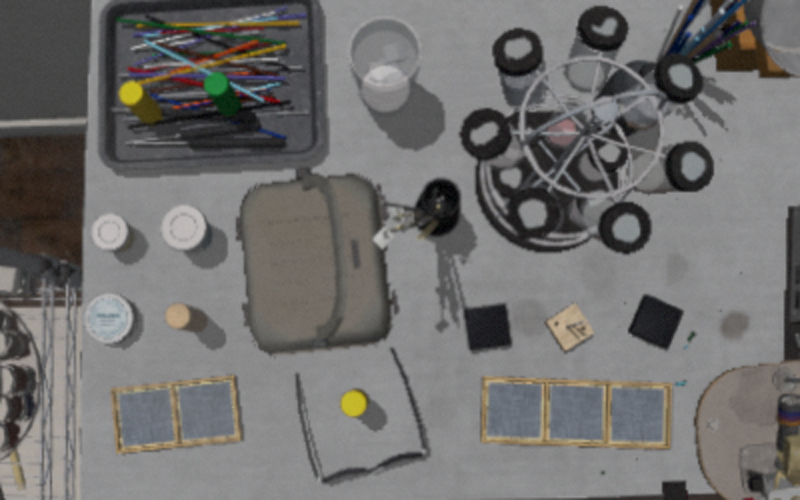

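Scene view: wooden dowel at (235,252), tall jar (221,229), small jar (181,244), tin (185,281), and yellow/green look-alikes at (344,252), (182,193), (221,182). Blocks are at (384,222) and (450,200), the pin block at (419,212), and the boxes at (242,314) and (448,238). The top view agrees.

Could be taken for the dowel (top px): natural wood (220,239) is the one I want; yellow (306,281), yellow (197,129) and green (239,127) are not. Jars: (222,194) has the larger lid, so it's the tall one; (185,196) is the small one; the tin at (185,240) is neither.

```bash
cat > h.py <<'E'
import numpy as np, cv2
from bench import bot
def cam(p,s=None):
    if "R" in p: return np.array(p["R"]),np.array(p["t"])
    from scipy.spatial.transform import Rotation as Ro
    T=np.array(p["tool_from_camera"]);Rw=Ro.from_quat(s["ee_rot"]).as_matrix()
    R=(Rw@T[:3,:3]).T; c=Rw@T[:3,3]+s["ee_pos"]; return R,-R@c
def rays(p,px):
    K=np.array(p["mtx"]);n=(np.asarray(px,float).reshape(-1,2)-K[[0,1],[2,2]])/K[[0,1],[0,1]]
    u=n.copy()
    for _ in range(10): u=n/(1+p["k1"]*(u**2).sum(1,keepdims=True))
    return np.c_[u,np.ones(len(u))]
def world(p,s=None):
    R,t=cam(p,s);h,w=p["depth"].shape
    uv=np.stack(np.meshgrid(np.arange(w),np.arange(h)),-1).reshape(-1,2)
    X=(rays(p,uv)*p["depth"].reshape(-1,1)-t)@R
    X[p["depth"].ravel()==0]=np.nan
    return X.reshape(h,w,3)
def onplane(p,px,z,s=None):
    R,t=cam(p,s);c=-R.T@t;d=rays(p,px)@R
    return (c+d*((z-c[2])/d[:,2])[:,None])[:,:2]
def rect(p,mask,z,s=None):
    c=max(cv2.findContours(mask.astype(np.uint8),cv2.RETR_EXTERNAL,cv2.CHAIN_APPROX_NONE)[0],key=cv2.contourArea)
    q=onplane(p,c.reshape(-1,2),z,s).astype(np.float32)
    (cx,cy),(w,h),a=cv2.minAreaRect(q); return np.round([cx,cy,w,h,a],1)
def pick(p,name,px,f=None):
    r=[d for d in bot.cut_out(p,name)]
    r=[d for d in r if np.hypot(d["box"][0]*640-px[0],d["box"][1]*400-px[1])<18]
    return r[0]["region"] if r else None
E
python3 - <<'E'
from h import *
p=bot.grab_frame("top");W=world(p)
print("table",np.nanmedian(W[225:235,260:280,2]),np.nanmedian(W[300:320,330:400,2]), "bag max",np.nanmax(W[160:258,250:330,2]),"all max x<650",np.nanmax(np.where(W[...,0]<620,W[...,2],0)))
for n,px,z in [("box_two",(220,288),12),("box_three",(417,285),12),("tall_jar",(222,194),68),("small_jar",(185,196),51),("wood_dowel",(221,239),100),("graphite_a",(458,240),18),("graphite_a",(374,243),18),("round_tin",(185,240),27),("pin_block",(415,244),18)]:
    m=pick(p,n,px)
    if m is None: print(n,None);continue
    Z=W[...,2]; k=m&(abs(Z-z)<8)
    top=rect(p,k,z); mean=np.nanmedian(W[k],0).round(1)
    print(n,m.sum(),k.sum(),"rect",top,"med",mean, "zmax",np.nanpercentile(Z[m],90).round(1))
a=p["frame"][225:255,205:240,::-1]; cv2.imwrite("pics/dow.png",cv2.resize(np.hstack([a,p["frame"][181:211,205:240,::-1]]),None,fx=8,fy=8))
E
```

```text
table 107.14720750334833 0.9312845228139998 bag max 320.0445335184746 all max x<650 540.9658669768129
box_two 2022 1676 rect [407.2 237.5  78.8 152.    5.5] med [406.8 237.7   6.9] zmax 12.0
box_three 3108 2713 rect [ 402.  -238.8  227.2   78.9   86.9] med [ 401.2 -240.     7. ] zmax 11.9
tall_jar 530 427 rect [622.5 216.1  54.3  51.6  88.9] med [622.8 215.6  67.6] zmax 69.8
small_jar 333 284 rect [623.4 309.1  46.8  40.7  88.9] med [622.5 308.8  50.5] zmax 53.1
wood_dowel 215 137 rect [520.8 214.3  29.4  26.7  63.3] med [520.9 213.9 100.8] zmax 102.3
graphite_a 513 458 rect [ 507.4 -338.4   52.1   51.8   63.7] med [ 507.2 -338.1   18.7] zmax 21.2
graphite_a 443 438 rect [ 506.6 -135.2   50.1   50.1    5.9] med [ 505.6 -135.3   19. ] zmax 21.4
round_tin 587 515 rect [522.1 315.2  60.9  60.8  63.2] med [521.9 314.8  27.4] zmax 30.1
pin_block 327 302 rect [ 502.9 -233.5   42.5   42.7   32. ] med [ 502.8 -232.5   18.9] zmax 22.4
```

View pics/dow.png

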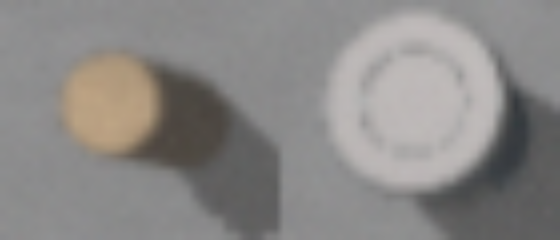

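The crop shows the natural-wood dowel top (px ~219,239) and the plain white lid of the tall jar (px ~222,194), so the choices hold. Next is a height map, for planning the carry routes.

Run:
```python
from h import *
H=np.zeros((10,18))
for n in ("top","scene"):
    p=bot.grab_frame(n);X=world(p).reshape(-1,3);X=X[np.isfinite(X).all(1)]
    i=((X[:,0]-300)//50).astype(int);j=((450-X[:,1])//50).astype(int)
    ok=(i>=0)&(i<10)&(j>=0)&(j<18)
    for a in range(10):
        for b in range(18):
            z=X[ok&(i==a)&(j==b),2]
            if len(z)>20:H[a,b]=max(H[a,b],np.percentile(z,97))
print("y hi:",[450-50*b for b in range(18)])
for a in range(9,-1,-1):print(300+50*a,H[a].astype(int))
```

```text
y hi: [450, 400, 350, 300, 250, 200, 150, 100, 50, 0, -50, -100, -150, -200, -250, -300, -350, -400]
750 [  0   3  26 104  19 104  20  26 153 152 152 266 270 272 265 263 235   6]
700 [  0   3  26  26  26  25  25  26   4   4   4 270 272 265 272 268   4   4]
650 [  0   4   4   4   4   4 107 157 165  86 261 271 354 358 327 270   5   5]
600 [526   3  53  52  71  73 109 151 182 299 187 268 272 271 271 269   5   4]
550 [524   3  26   4  65   4 109 110 184 302 257 262 267 270 268   4   4   4]
500 [507   3  30  29 102   4 109 119 179 107   5  22  20  65  18  22  20   5]
450 [504   3  28   4   4   9 102 121 134  80   4  21  19  21  16  21  19   4]
400 [512   3  13  12  14  14   4  20 103  25   4  14  13  13  14  13  15 109]
350 [488   4  13  12  14  13   4  26   5  39  28  13  13  14  14  14  17 136]
300 [319   3   4   4   4   4   4  30  38  28   4   4   4   4   4   7  16 129]
```

Request:
apply_moves:
  targets:
    - [0,0,-4,0,0,-8.5,8]
    - [0,0,-3,0,0,-8.5,8]
    - [0,0,0,0,0,-8.5,8]
    - [0,0,0,0,0,-8.5,8]
    - [0,0,0,0,0,-8.5,8]

```text
clock: 2.0
ee_pos: [179.8, -520.0, 301.7]
ee_rot: [0.858, 0.514, -0.0, 0.0]
force: [0.3, -0.0, -0.2]
gripper_width: 80.0
grip_force: 0.0
```

Request:
apply_moves:
  targets:
    - [0,0,0,0,0,-8.5,8]
    - [0,0,0,0,0,-8.5,8]
    - [0,0,0,0,0,-8.5,8]
    - [0,0,0,0,0,-2.8,8]

```text
clock: 2.4
ee_pos: [179.6, -519.8, 301.3]
ee_rot: [0.707, 0.708, 0.0, 0.0]
force: [-0.5, -1.0, 0.6]
gripper_width: 80.0
grip_force: 0.0
```

Request:
apply_moves:
  targets:
    - [3.8,2.2,0,0,0,0,7]
    - [3.8,2.2,0,0,0,0,7]
    - [3.8,2.2,0,0,0,0,7]
    - [3.8,2.2,0,0,0,0,7]
    - [3.8,2.2,0,0,0,0,7]

```text
clock: 2.9
ee_pos: [290.8, -328.5, 301.5]
ee_rot: [0.708, 0.706, -0.0, 0.0]
force: [0.5, -0.1, 0.2]
gripper_width: 70.2
grip_force: 0.0
```

Request:
apply_moves:
  targets:
    - [3.8,2.2,0,0,0,0,7]
    - [3.8,2.2,0,0,0,0,7]
    - [3.8,2.2,0,0,0,0,7]
    - [3.8,2.2,0,0,0,0,7]
    - [3.8,2.2,0,0,0,0,7]

```text
clock: 3.4
ee_pos: [401.1, -138.7, 301.6]
ee_rot: [0.708, 0.706, -0.0, 0.001]
force: [1.3, -0.5, 0.4]
gripper_width: 70.2
grip_force: 0.0
```

Request:
apply_moves:
  targets:
    - [4.5,0,0,0,0,0,7]
    - [4.5,0,0,0,0,0,7]
    - [4.5,0,0,0,0,0,7]
    - [4.5,0,0,0,0,0,7]
    - [4.5,0,0,0,0,0,7]

```text
clock: 3.9
ee_pos: [400.8, 86.4, 301.6]
ee_rot: [0.708, 0.706, 0.0, 0.001]
force: [1.1, 0.0, -1.0]
gripper_width: 70.1
grip_force: 0.0
```

Request:
apply_moves:
  targets:
    - [2.6,3.7,0,0,0,0,7]
    - [2.6,3.7,0,0,0,0,7]
    - [2.6,3.7,0,0,0,0,7]
    - [2.6,3.7,0,0,0,0,7]
    - [2.6,3.7,0,0,0,0,7]

```text
clock: 4.4
ee_pos: [588.1, 214.8, 300.6]
ee_rot: [0.708, 0.706, -0.0, 0.0]
force: [0.1, 0.6, 0.6]
gripper_width: 70.0
grip_force: 0.0
```

Request:
apply_moves:
  targets:
    - [0,3.7,2,0,0,0,7]
    - [0,0,4.5,0,0,0,7]
    - [0,0,4.5,0,0,0,7]
    - [0,0,0,0,0,0,7]

```text
clock: 4.8
ee_pos: [619.3, 211.0, 182.8]
ee_rot: [0.708, 0.707, -0.008, -0.003]
force: [-0.6, -0.9, -0.7]
gripper_width: 70.1
grip_force: 0.0
```

Run:
```python
from h import *
s=bot.read_state();p=bot.grab_frame("wrist");W=world(p,s);Z=W[...,2]
print(s["ee_pos"],[(round(d["conf"],2),(np.array(d["box"])*[640,400,640,400]).round()) for d in bot.look_for(p,"tall_jar")])
for d in bot.cut_out(p,"tall_jar"):
    k=d["region"]&(abs(Z-68)<6)
    if k.sum()>50: print(d["conf"],rect(p,k,68,s),np.nanmedian(W[k],0))
cv2.imwrite("pics/w1.png",p["frame"][:,:,::-1])
```

```text
[619.28766766 210.96444077 182.78533961] [(0.65, array([333., 184.,  69.,  74.]))]
0.91 [624.9 217.8  52.8  52.3  90. ] [624.86027541 218.6392321   68.36464757]
```

View pics/w1.png

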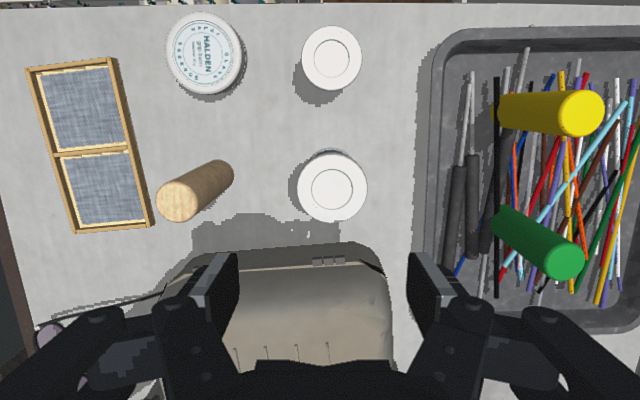

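Wrist picture: tall jar lid at (333,187), lined up between the pads. Small jar is at (330,57), dowel at (195,190), tin at (205,52), with clear space for the fingers.

Request:
apply_moves:
  targets:
    - [0,0,0,0,0,0,7]
    - [0,0,0,0,0,0,7]

```text
clock: 5.15
ee_pos: [624.7, 215.1, 194.7]
ee_rot: [0.708, 0.706, 0.003, 0.001]
force: [0.1, -0.3, 0.2]
gripper_width: 69.8
grip_force: 0.0
```

Run:
```python
from h import *
s=bot.read_state();p=bot.grab_frame("wrist");W=world(p,s);Z=W[...,2]
print(s["ee_pos"],s["ee_rot"],s["joints"].round(3))
for n,z in [("tall_jar",68),("small_jar",51),("box_two",12),("wood_dowel",100)]:
  for d in bot.cut_out(p,n):
    k=d["region"]&(abs(Z-z)<6)
    if k.sum()>50: print(n,d["conf"],rect(p,k,z,s),np.nanmedian(W[k],0))
```

```text
[624.66612036 215.08847395 194.66383377] [0.70803908 0.70616771 0.00259921 0.00103129] [ 0.081  0.68  -0.799  1.212  0.473  1.428 -0.666]
tall_jar 0.78 [624.8 217.7  53.   52.5  89.8] [624.49429414 218.5853331   68.33884955]
small_jar 0.82 [623.8 310.3  42.7  43.6  45.6] [624.02642924 310.80402868  51.59857428]
box_two 0.81 [409.4 239.5  83.2 152.6   5.6] [406.1370091  247.33814378   7.0789141 ]
box_two 0.7 [544.8 305.9  47.6  13.   63.1] [549.8500641  306.16427446  14.13884025]
wood_dowel 0.92 [783.4 175.1  27.6  34.5  60.9] [781.85255782 176.1080111  102.65504135]
wood_dowel 0.56 [7.755e+02 2.733e+02 3.290e+01 2.730e+01 4.000e-01] [773.83888182 273.64507419 102.85667182]
```

Request:
apply_moves:
  targets:
    - [0.2,0,4,0,0,0,7]
    - [0,0,4,0,0,0,7]
    - [0,0,3,0,0,0,7]
    - [0,0,2,0,0,0,7]
    - [0,0,1.5,0,0,0,7]

```text
clock: 5.9
ee_pos: [622.6, 215.5, 44.3]
ee_rot: [0.708, 0.706, -0.001, -0.0]
force: [-0.3, -0.5, -0.4]
gripper_width: 69.9
grip_force: 0.0
```

Request:
apply_moves:
  targets:
    - [0,0,0,0,0,0,7]
    - [0,0,0,0,0,0,7]
    - [0,0,0,0,0,0,7]

```text
clock: 6.2
ee_pos: [624.5, 217.0, 48.1]
ee_rot: [0.708, 0.706, 0.002, 0.0]
force: [-1.3, 0.3, 1.6]
gripper_width: 70.4
grip_force: 0.0
```

Request:
apply_moves:
  targets:
    - [0,0,0.3,0,0,0,6]
    - [0,0,0,0,0,0,4.5]
    - [0,0,0,0,0,0,4.5]
    - [0,0,0,0,0,0,4.5]
    - [0,0,0,0,0,0,4.5]
  newtons: 35

```text
clock: 6.7
ee_pos: [624.1, 216.6, 44.4]
ee_rot: [0.708, 0.706, 0.001, 0.0]
force: [0.3, 0.2, 6.2]
gripper_width: 50.9
grip_force: 36.7
```

Request:
apply_moves:
  targets:
    - [0,0,-1,0,0,0,4.5]
    - [0,0,-2,0,0,0,4.5]
    - [0,0,-3,0,0,0,4.5]
    - [0,0,-3,0,0,0,4.5]
    - [0,0,-3,0,0,0,4.5]

```text
clock: 7.2
ee_pos: [622.5, 215.8, 163.8]
ee_rot: [0.708, 0.706, -0.001, -0.0]
force: [0.1, -1.2, -0.2]
gripper_width: 51.0
grip_force: 36.8
```

Request:
apply_moves:
  targets:
    - [0,0,-3.5,0,0,0,4.5]
    - [1,-3,0,0,0,0,4.5]
    - [1,-3.8,0,0,0,0,4.5]
    - [1,-3.8,0,0,0,0,4.5]
    - [1,-3.8,0,0,0,0,4.5]

```text
clock: 7.7
ee_pos: [477.3, 256.5, 197.8]
ee_rot: [0.708, 0.706, -0.001, -0.0]
force: [0.0, 0.8, -0.2]
gripper_width: 51.0
grip_force: 36.8
```

Request:
apply_moves:
  targets:
    - [1,-3.8,0,0,0,0,4.5]
    - [0.8,-2.8,0,0,0,0,4.5]
    - [0,-1,3,0,0,0,4.5]
    - [0,0,3,0,0,0,4.5]
    - [0,0,2,0,0,0,4.5]

```text
clock: 8.2
ee_pos: [401.8, 273.4, 116.5]
ee_rot: [0.707, 0.707, -0.002, 0.0]
force: [1.0, -0.3, -1.5]
gripper_width: 50.8
grip_force: 36.8
```

Request:
apply_moves:
  targets:
    - [0,0,2,0,0,0,4.5]
    - [0,0,0,0,0,0,4.5]
    - [0,0,0,0,0,0,4.5]

```text
clock: 8.5
ee_pos: [403.1, 274.6, 98.4]
ee_rot: [0.708, 0.706, -0.001, -0.0]
force: [0.7, 0.2, 0.6]
gripper_width: 50.8
grip_force: 36.9
```

Run:
```python
from h import *
s=bot.read_state();p=bot.grab_frame("wrist");W=world(p,s);Z=W[...,2]
print(s["ee_pos"],s["ee_rot"],s["gripper_width"])
for d in bot.cut_out(p,"tall_jar"):
    k=d["region"];print(d["conf"],np.nanpercentile(Z[k],[5,50,95]),np.nanmedian(W[k],0))
cv2.imwrite("pics/w2.png",p["frame"][:,:,::-1])
```

```text
[403.06857673 274.58105776  98.35722539] [ 7.07781014e-01  7.06431685e-01 -5.12981345e-04 -2.16213142e-04] 50.80561752669769
0.97 [ 79.70571106 122.2013373  123.73785569] [403.27421836 280.75817165 122.2013373 ]
```

View pics/w2.png

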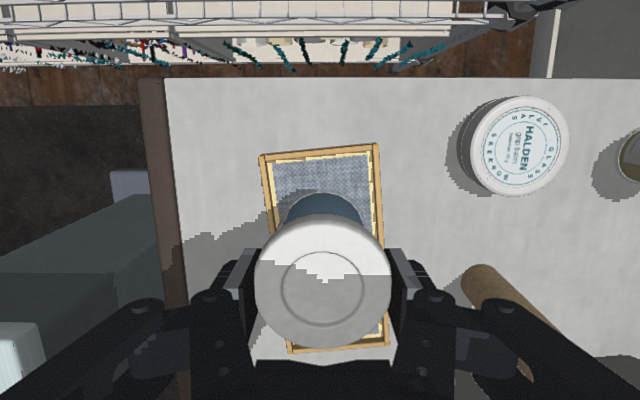

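The jar is held upright at (323,285), over the upper well of box_two. Lowering it.

Request:
apply_moves:
  targets:
    - [0,0,1.8,0,0,0,4.5]
    - [0,0,1.6,0,0,0,4.5]
    - [0,0,1,0,0,0,4.5]
    - [0,0,0,0,0,0,4.5]
    - [0,0,0,0,0,0,4.5]

```text
clock: 9.1
ee_pos: [403.9, 275.2, 55.0]
ee_rot: [0.708, 0.706, 0.001, 0.0]
force: [0.2, -0.4, -1.7]
gripper_width: 51.2
grip_force: 36.9
```

Request:
apply_moves:
  targets:
    - [0,0,0.3,0,0,0,4.5]
    - [0,0,0.2,0,0,0,4.5]
    - [0,0,0,0,0,0,4.5]
    - [0,0,0,0,0,0,4.5]

```text
clock: 9.5
ee_pos: [403.6, 274.7, 49.4]
ee_rot: [0.708, 0.706, 0.0, 0.0]
force: [-0.4, 0.1, -0.9]
gripper_width: 50.8
grip_force: 36.9
```

Request:
apply_moves:
  targets:
    - [0,0,0,0,0,0,5.6]
    - [0,0,0,0,0,0,6.5]
    - [0,0,0,0,0,0,6.5]
    - [0,0,-2,0,0,0,6.5]
    - [0,0,-4,0,0,0,6.5]

```text
clock: 10.0
ee_pos: [401.4, 272.7, 107.4]
ee_rot: [0.708, 0.706, -0.004, -0.001]
force: [1.2, -0.1, -0.2]
gripper_width: 65.2
grip_force: 0.0
```

Request:
apply_moves:
  targets:
    - [0,0,-4,0,0,0,6.5]
    - [0,0,-4,0,0,0,6.5]
    - [-3,0,-3,0,0,0,6.5]
    - [-4.5,0,0,0,0,0,6.5]
    - [-4.5,0,0,0,0,0,6.5]

```text
clock: 10.5
ee_pos: [403.7, 154.5, 220.5]
ee_rot: [0.707, 0.707, 0.001, 0.001]
force: [0.5, -0.9, -0.6]
gripper_width: 65.0
grip_force: 0.0
```

Request:
apply_moves:
  targets:
    - [-4.5,0,0,0,0,0,6.5]
    - [-4.5,0,0,0,0,0,6.5]
    - [-4.5,0,0,0,0,0,6.5]
    - [-4.5,0,0,0,0,0,6.5]
    - [-4.5,0,0,0,0,-5.7,6.5]

```text
clock: 11.0
ee_pos: [402.4, -72.1, 219.6]
ee_rot: [0.671, 0.741, -0.0, 0.001]
force: [1.0, -0.4, -0.3]
gripper_width: 64.9
grip_force: 0.0
```

Run:
```python
from h import *
print(bot.read_state()["ee_pos"])
for n in ("scene","top"):
    p=bot.grab_frame(n);X=world(p).reshape(-1,3)
    for y in range(-300,0,30):
        q=X[(X[:,1]>y)&(X[:,1]<y+30)&(X[:,0]>470)&(X[:,2]<330)]
        print(n,y,[(lo,int(np.percentile(q[(q[:,2]>lo)&(q[:,2]<lo+60),0],2)) if ((q[:,2]>lo)&(q[:,2]<lo+60)).sum()>15 else None) for lo in (30,90,150,210)])
W=world(p);Z=W[...,2]
d=pick(p,"tall_jar",(190,260))
for d in bot.cut_out(p,"tall_jar"):
    k=d["region"]&(abs(Z-73)<6)
    if k.sum()>50: print("jar",rect(p,k,73),np.nanmedian(W[k],0))
```

```text
[402.35986735 -72.10374015 219.62570414]
scene -300 [(30, 620), (90, 629), (150, 933), (210, 932)]
scene -270 [(30, 604), (90, 610), (150, 1013), (210, 740)]
scene -240 [(30, 502), (90, 599), (150, 741), (210, 682)]
scene -210 [(30, 599), (90, 601), (150, 749), (210, 679)]
scene -180 [(30, 611), (90, 613), (150, 600), (210, 588)]
scene -150 [(30, 631), (90, 633), (150, 606), (210, 594)]
scene -120 [(30, 620), (90, 627), (150, 662), (210, 653)]
scene -90 [(30, 615), (90, 609), (150, 598), (210, 676)]
scene -60 [(30, 620), (90, 611), (150, 597), (210, 581)]
scene -30 [(30, 490), (90, 507), (150, 762), (210, 587)]
top -300 [(30, 657), (90, 676), (150, 629), (210, 624)]
top -270 [(30, 603), (90, 646), (150, 640), (210, 565)]
top -240 [(30, 504), (90, 598), (150, 591), (210, 568)]
top -210 [(30, 597), (90, 600), (150, 678), (210, 614)]
top -180 [(30, 614), (90, 634), (150, 662), (210, 579)]
top -150 [(30, 629), (90, 634), (150, 655), (210, 582)]
top -120 [(30, 617), (90, 623), (150, 929), (210, 653)]
top -90 [(30, 614), (90, 614), (150, 600), (210, 930)]
top -60 [(30, 579), (90, 626), (150, 606), (210, 584)]
top -30 [(30, 492), (90, 508), (150, 761), (210, 597)]
jar [404.9 273.2  51.8  50.1  44.2] [403.29570751 273.18809993  72.61304506]
```

Request:
apply_moves:
  targets:
    - [-2.5,3.2,0,0,0,0,6.5]
    - [-2.5,3.2,0,0,0,0,6.5]
    - [-2.5,3.2,0,0,0,0,6.5]
    - [0,0,1.5,0,0,0,6.5]
    - [0,0,0,0,0,0,6.5]

```text
clock: 11.7
ee_pos: [505.1, -133.5, 202.2]
ee_rot: [0.671, 0.741, -0.0, -0.003]
force: [-0.6, 1.0, -0.1]
gripper_width: 65.1
grip_force: 0.0
```

Request:
apply_moves:
  targets:
    - [0,0,0,0,0,0,6.5]
    - [0,0,0,0,0,0,6.5]
    - [0,0,0,0,0,0,6.5]

```text
clock: 12.0
ee_pos: [505.6, -134.8, 205.3]
ee_rot: [0.671, 0.741, 0.0, 0.001]
force: [-0.3, 1.0, -0.7]
gripper_width: 64.9
grip_force: 0.0
```

```bash
cat >> h.py <<'E'
def see(names,tol=6,view=None,cam_="wrist"):
    s=bot.read_state();p=bot.grab_frame(cam_);W=world(p,s);Z=W[...,2]
    print(s["ee_pos"].round(1),s["ee_rot"].round(3),round(s["gripper_width"],1))
    for n,z in names:
        for d in bot.cut_out(p,n):
            k=d["region"]&(abs(Z-z)<tol)
            if k.sum()>50: print(n,round(d["conf"],2),"rect",rect(p,k,z,s),"med",np.nanmedian(W[k],0).round(1),"zq",np.nanpercentile(Z[d["region"]],[5,50,95]).round(1))
    if view: cv2.imwrite(f"pics/{view}.png",p["frame"][:,:,::-1])
E
python3 -c "
from h import *
see([('graphite_a',18),('pin_block',18)])"
```

```text
[ 505.6 -134.8  205.3] [0.671 0.741 0.    0.001] 64.9
graphite_a 0.93 rect [ 505.8 -135.1   49.9   50.2    5.6] med [ 505.3 -133.8   19. ] zq [17.6 19.  20.2]
graphite_a 0.57 rect [ 509.4 -330.2   40.8   50.5   64.3] med [ 507.5 -325.9   18.5] zq [ 5.3 18.2 19.5]
pin_block 0.57 rect [ 503.  -232.    43.2   44.4   30.7] med [ 501.9 -230.1   18.8] zq [ 7.8 18.8 55.9]
```

Request:
apply_moves:
  targets:
    - [0,0,4.5,0,0,0,6.5]
    - [0,0,4.5,0,0,0,6.5]
    - [0,0,4.5,0,0,0,6.5]
    - [0,0,2.5,0,0,0,6.5]
    - [0,0,1.5,0,0,0,6.5]

```text
clock: 12.65
ee_pos: [503.7, -135.6, 27.0]
ee_rot: [0.672, 0.741, -0.001, -0.002]
force: [0.2, -0.6, 0.6]
gripper_width: 65.0
grip_force: 0.0
```

Request:
apply_moves:
  targets:
    - [0,0,1,0,0,0,6.5]
    - [0,0,0,0,0,0,6.5]
    - [0,0,0,0,0,0,6.5]
    - [0,0,0,0,0,0,6.5]

```text
clock: 13.05
ee_pos: [507.0, -135.9, 20.8]
ee_rot: [0.672, 0.741, 0.001, 0.001]
force: [0.5, -0.2, 0.0]
gripper_width: 65.0
grip_force: 0.0
```

Request:
apply_moves:
  targets:
    - [0,0,1,0,0,0,6.5]
    - [0,0,0.4,0,0,0,6.5]
    - [0,0,0,0,0,0,6.5]
    - [0,0,0,0,0,0,6.5]

```text
clock: 13.45
ee_pos: [505.3, -135.6, 5.1]
ee_rot: [0.672, 0.741, -0.0, -0.0]
force: [-0.5, 0.1, -0.4]
gripper_width: 65.3
grip_force: 0.0
```

Request:
apply_moves:
  targets:
    - [0,0,0,0,0,0,5.5]
    - [0,0,0,0,0,0,4.5]
    - [0,0,0,0,0,0,4.5]
    - [0,0,0,0,0,0,4.5]
    - [0,0,0,0,0,0,4.5]
  newtons: 50

```text
clock: 13.95
ee_pos: [506.2, -135.6, 5.8]
ee_rot: [0.672, 0.741, 0.0, 0.001]
force: [0.2, 0.2, 3.2]
gripper_width: 48.5
grip_force: 52.9
```

Request:
apply_moves:
  targets:
    - [0,0,-1,0,0,0,4.5]
    - [0,0,-2,0,0,0,4.5]
    - [0,0,-4,0,0,0,4.5]
    - [0,0,-4,0,0,0,4.5]
    - [0,0,-4,0,0,0,4.5]

```text
clock: 14.45
ee_pos: [504.5, -135.5, 156.6]
ee_rot: [0.672, 0.741, -0.0, -0.001]
force: [0.7, -1.5, -1.0]
gripper_width: 48.2
grip_force: 52.4
```

```bash
python3 -c "
from h import *
see([('graphite_a',168)],40,'w3')"
```

```text
[ 504.5 -135.5  156.6] [ 0.672  0.741 -0.    -0.001] 48.2
graphite_a 0.83 rect [ 504.7 -133.9   50.5   54.8    6. ] med [ 504.4 -131.1  169.8] zq [162.1 169.8 170.8]
```

View pics/w3.png

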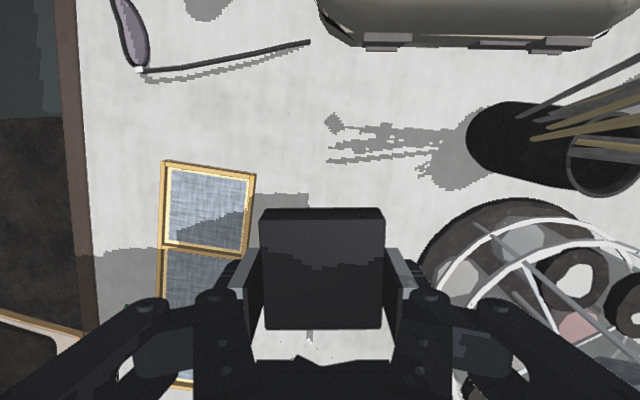

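The block is held flat and square (at (322,270)) and clears everything. Carrying it to the second well of box_two.

Request:
apply_moves:
  targets:
    - [0,0,-4.5,0,0,0,4.5]
    - [1.5,-3,0,0,0,0,4.5]
    - [1.5,-3,0,0,0,0,4.5]
    - [1.5,-3,0,0,0,0,4.5]
    - [4.3,0.4,0,0,0,0,4.5]

```text
clock: 15.05
ee_pos: [406.3, -61.4, 198.5]
ee_rot: [0.676, 0.737, -0.004, -0.001]
force: [1.8, 0.8, -0.9]
gripper_width: 48.1
grip_force: 52.5
```

Request:
apply_moves:
  targets:
    - [4.3,0.4,0,0,0,0,4.5]
    - [4.3,0.4,0,0,0,0,4.5]
    - [4.3,0.4,0,0,0,0,4.5]
    - [4.3,0.4,0,0,0,0,4.5]
    - [4.3,0.5,0,0,0,0,4.5]

```text
clock: 15.55
ee_pos: [410.3, 160.5, 199.7]
ee_rot: [0.672, 0.74, -0.001, 0.0]
force: [1.0, -0.3, -0.3]
gripper_width: 48.4
grip_force: 52.5
```

Request:
apply_moves:
  targets:
    - [4.1,0.4,2,0,0,0,4.5]
    - [0,0,4,0,0,0,4.5]
    - [0,0,4,0,0,0,4.5]
    - [0,0,2,0,0,0,4.5]
    - [0,0,0,0,0,0,4.5]

```text
clock: 16.05
ee_pos: [407.8, 198.7, 76.8]
ee_rot: [0.671, 0.741, -0.004, -0.002]
force: [-0.4, -0.2, -1.9]
gripper_width: 48.8
grip_force: 52.5
```

Request:
apply_moves:
  targets:
    - [0,0,0,0,0,0,4.5]
    - [0,0,0,0,0,0,4.5]

```text
clock: 16.25
ee_pos: [412.5, 201.4, 81.6]
ee_rot: [0.672, 0.741, 0.001, 0.001]
force: [-0.3, 0.2, -0.6]
gripper_width: 48.7
grip_force: 52.5
```

```bash
python3 -c "
from h import *
see([('graphite_a',90),('tall_jar',73)],12,'w4')"
```

```text
[412.5 201.4  81.6] [0.672 0.741 0.001 0.001] 48.7
graphite_a 0.57 rect [412.7 201.3  51.3  56.1   6.1] med [412.4 205.8  94.8] zq [86.3 94.8 95.8]
tall_jar 0.85 rect [404.3 275.4  52.6  52.4  26.6] med [404.2 276.4  73.5] zq [71.3 73.5 75. ]
```

View pics/w4.png

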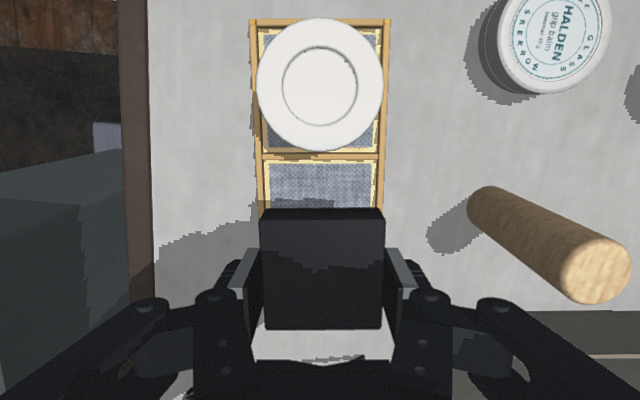

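Jar stands mid-well at (320,85). The block is above the second well, aligned with the box at (322,270).

Request:
apply_moves:
  targets:
    - [0,0,3,0,0,0,4.5]
    - [0,0,2,0,0,0,4.5]
    - [0,0,1.2,0,0,0,4.5]
    - [0,0,0,0,0,0,4.5]
    - [0,0,0,0,0,0,4.5]

```text
clock: 16.9
ee_pos: [412.0, 201.3, 19.0]
ee_rot: [0.672, 0.741, 0.001, 0.0]
force: [-0.2, 0.3, -0.7]
gripper_width: 48.3
grip_force: 52.5
```

Request:
apply_moves:
  targets:
    - [0,0,0,0,0,0,4.5]
    - [0,0,0,0,0,0,4.5]

```text
clock: 17.1
ee_pos: [412.3, 201.3, 19.2]
ee_rot: [0.672, 0.741, 0.001, 0.0]
force: [-0.5, 0.0, -0.6]
gripper_width: 48.7
grip_force: 52.5
```

Request:
apply_moves:
  targets:
    - [0,0,0.5,0,0,0,4.5]
    - [0,0,0.25,0,0,0,4.5]
    - [0,0,0,0,0,0,4.5]
    - [0,0,0,0,0,0,4.5]

```text
clock: 17.5
ee_pos: [411.5, 200.8, 10.8]
ee_rot: [0.672, 0.741, 0.0, 0.0]
force: [-0.4, -0.2, 0.6]
gripper_width: 48.8
grip_force: 52.7
```

Request:
apply_moves:
  targets:
    - [0,0,0,0,0,0,5.3]
    - [0,0,0,0,0,0,6.2]
    - [0,0,-1,0,0,0,6.5]
    - [0,0,-3,0,0,0,6.5]
    - [0,0,-4,0,0,0,6.5]

```text
clock: 18.0
ee_pos: [409.9, 200.1, 90.9]
ee_rot: [0.672, 0.741, -0.002, -0.001]
force: [0.3, 1.0, 1.0]
gripper_width: 65.1
grip_force: 0.0
```

Request:
apply_moves:
  targets:
    - [0,0,-4,0,0,5.6,6.5]
    - [0,0,-4,0,0,0,6.5]
    - [0,0,-4,0,0,0,6.5]

```text
clock: 18.3
ee_pos: [410.9, 201.1, 213.1]
ee_rot: [0.707, 0.707, 0.0, 0.0]
force: [0.9, -0.2, -0.1]
gripper_width: 64.9
grip_force: 0.0
```

```bash
python3 -c "
from h import *
see([('graphite_a',23),('small_jar',51)])
see([('graphite_a',23),('small_jar',51),('wood_dowel',100)],cam_='top')"
```

```text
[410.9 201.1 213.1] [0.707 0.707 0.    0.   ] 64.9
graphite_a 0.82 rect [411.6 201.5  49.9  50.5   6.2] med [411.8 202.2  24. ] zq [22.5 24.  25.2]
small_jar 0.97 rect [621.6 310.4  47.8  43.7   1.1] med [621.7 310.4  51.3] zq [ 8.1 50.3 52.9]
[413.1 202.3 214. ] [0.707 0.707 0.003 0.002] 64.9
graphite_a 0.9 rect [ 506.7 -338.    50.    50.6   62.2] med [ 505.8 -338.9   19.2] zq [ 2.  18.3 22. ]
graphite_a 0.58 rect [411.2 199.3  50.7  49.3   6.2] med [411.7 199.3  23.4] zq [14.1 23.2 26.9]
wood_dowel 0.82 rect [521.  214.8  29.4  26.6  89.3] med [520.9 215.1 100. ] zq [  5.2  97.1 102.9]
wood_dowel 0.82 rect [7.84e+02 1.73e+02 2.92e+01 2.79e+01 6.00e-01] med [783.2 172.7 101.9] zq [ 14.1  85.4 104.4]
wood_dowel 0.73 rect [422.2  20.8  28.3  25.9  89.2] med [422.1  19.9 100.6] zq [  2.9 100.1 103. ]
wood_dowel 0.57 rect [775.4 271.3  27.9  22.9  44.6] med [775.1 271.9 101.9] zq [ 28.1  89.2 103.9]
```

Request:
apply_moves:
  targets:
    - [2.2,3.5,0,0,0,0,6.5]
    - [2.2,3.5,0,0,0,0,6.5]
    - [2.2,3.5,0,0,0,0,6.5]
    - [2.2,3.5,0,0,0,0,6.5]
    - [2.0,3.5,0,0,0,0,6.5]

```text
clock: 19.15
ee_pos: [586.9, 309.3, 208.1]
ee_rot: [0.707, 0.707, -0.002, -0.001]
force: [0.7, -0.3, 1.1]
gripper_width: 65.1
grip_force: 0.0
```

Request:
apply_moves:
  targets:
    - [0,3.6,0,0,0,0,6.5]
    - [0,0,4,0,0,0,6.5]
    - [0,0,4,0,0,0,6.5]
    - [0,0,2,0,0,0,6.5]
    - [0,0,0,0,0,0,6.5]

```text
clock: 19.65
ee_pos: [619.3, 306.3, 103.8]
ee_rot: [0.707, 0.707, -0.006, -0.001]
force: [-0.7, 0.8, -0.7]
gripper_width: 65.0
grip_force: 0.0
```

Request:
apply_moves:
  targets:
    - [0,0,0,0,0,0,6.5]
    - [0,0,0,0,0,0,6.5]

```text
clock: 19.85
ee_pos: [623.1, 309.7, 112.4]
ee_rot: [0.707, 0.707, 0.001, 0.0]
force: [0.4, 0.9, -0.0]
gripper_width: 65.3
grip_force: 0.0
```

```bash
python3 -c "
from h import *
see([('small_jar',51)])"
```

```text
[623.1 309.7 112.4] [0.707 0.707 0.001 0.   ] 65.3
small_jar 0.65 rect [623.8 311.6  45.   43.7  89.9] med [623.8 312.   51.4] zq [18.9 51.2 52.8]
```

Shift 1 mm in y, descend to z≈26 and grip.

Request:
apply_moves:
  targets:
    - [0.1,0,3,0,0,0,6.5]
    - [0,0,3,0,0,0,6.5]
    - [0,0,1.8,0,0,0,6.5]
    - [0,0,0.8,0,0,0,6.5]
    - [0,0,0,0,0,0,6.5]

```text
clock: 20.45
ee_pos: [622.2, 309.4, 24.2]
ee_rot: [0.707, 0.707, -0.001, -0.0]
force: [0.7, -0.0, 0.1]
gripper_width: 65.2
grip_force: 0.0
```

Request:
apply_moves:
  targets:
    - [0,0,0,0,0,0,6.5]
    - [0,0,0,0,0,0,6.5]

```text
clock: 20.65
ee_pos: [623.5, 310.6, 26.8]
ee_rot: [0.707, 0.707, 0.002, 0.0]
force: [-0.1, 0.3, 0.4]
gripper_width: 65.3
grip_force: 0.0
```

Request:
apply_moves:
  targets:
    - [0,0,0,0,0,0,5]
    - [0,0,0,0,0,0,3.6]
    - [0,0,0,0,0,0,3.6]
    - [0,0,0,0,0,0,3.6]
    - [0,0,0,0,0,0,3.6]
  newtons: 35

```text
clock: 21.15
ee_pos: [623.1, 310.2, 26.2]
ee_rot: [0.707, 0.707, 0.001, 0.0]
force: [-0.3, -0.3, 6.0]
gripper_width: 42.3
grip_force: 35.5
```

Request:
apply_moves:
  targets:
    - [0,0,-1,0,0,0,3.6]
    - [0,0,-3,0,0,0,3.6]
    - [0,0,-4,0,0,0,3.6]
    - [0,0,-4,0,0,0,3.6]
    - [0,0,-4,0,0,0,3.6]

```text
clock: 21.65
ee_pos: [621.9, 309.3, 185.8]
ee_rot: [0.707, 0.707, -0.001, -0.0]
force: [1.0, 1.0, -0.9]
gripper_width: 42.3
grip_force: 35.7
```

Request:
apply_moves:
  targets:
    - [0,0,-2.5,0,0,0,3.6]
    - [-1,-3.6,0,0,0,0,3.6]
    - [-1,-3.6,0,0,0,0,3.6]
    - [-1,-3.6,0,0,0,0,3.6]
    - [-1,-3.6,0,0,0,0,3.6]

```text
clock: 22.15
ee_pos: [476.6, 269.0, 209.3]
ee_rot: [0.707, 0.707, -0.001, -0.0]
force: [-0.3, -0.1, 0.0]
gripper_width: 42.0
grip_force: 35.8
```

Request:
apply_moves:
  targets:
    - [-1,-3.6,0,0,0,0,3.6]
    - [-1,-3.7,0,0,0,0,3.6]
    - [-4.5,0,0,0,0,0,3.6]
    - [-4.5,0,0,0,0,0,3.6]
    - [-4.5,0,0,0,0,0,3.6]

```text
clock: 22.65
ee_pos: [404.4, 113.4, 209.6]
ee_rot: [0.707, 0.708, -0.001, 0.0]
force: [1.8, -0.0, -0.9]
gripper_width: 42.5
grip_force: 35.9
```

Request:
apply_moves:
  targets:
    - [-4.5,0,0,0,0,0,3.6]
    - [-4.5,0,0,0,0,0,3.6]
    - [-4.5,0,0,0,0,0,3.6]
    - [-4.5,0,0,0,0,0,3.6]
    - [-4.5,0,0,0,0,0,3.6]

```text
clock: 23.15
ee_pos: [404.5, -111.8, 210.0]
ee_rot: [0.707, 0.707, -0.0, 0.0]
force: [1.1, -0.2, -0.2]
gripper_width: 42.4
grip_force: 35.9
```

Request:
apply_moves:
  targets:
    - [-4.5,0,0,0,0,0,3.6]
    - [-1.0,0,3,0,0,0,3.6]
    - [0,0,4,0,0,0,3.6]
    - [0,0,2,0,0,0,3.6]
    - [0,0,0,0,0,0,3.6]

```text
clock: 23.65
ee_pos: [401.9, -164.0, 116.9]
ee_rot: [0.707, 0.707, -0.001, -0.004]
force: [-0.5, 0.3, -0.0]
gripper_width: 42.4
grip_force: 35.9
```

Request:
apply_moves:
  targets:
    - [0,0,0,0,0,0,3.6]
    - [0,0,0,0,0,0,3.6]

```text
clock: 23.85
ee_pos: [406.6, -165.4, 121.3]
ee_rot: [0.707, 0.707, 0.0, 0.002]
force: [-0.9, -0.4, -1.4]
gripper_width: 42.3
grip_force: 35.9
```

```bash
python3 -c "
from h import *
see([('small_jar',145)],12,'w5')
see([('box_three',12)],8,cam_='scene')"
```

```text
[ 406.6 -165.4  121.3] [0.707 0.707 0.    0.002] 42.3
small_jar 0.94 rect [ 406.8 -163.8   42.9   47.8    0.8] med [ 406.7 -162.3  146.6] zq [113.4 146.4 148. ]
[ 406.5 -165.5  121.3] [0.707 0.707 0.    0.002] 42.3
box_three 0.69 rect [ 398.9 -235.4  231.    84.8   87.2] med [ 402.6 -231.9    5.7] zq [ 3.2  5.4 11.9]
```

View pics/w5.png

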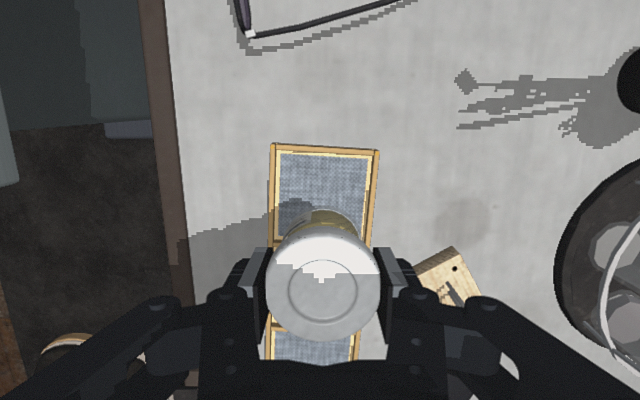

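Jar is upright at (322,285), over the end well of box_three.

Request:
apply_moves:
  targets:
    - [0,0,3,0,0,0,3.6]
    - [0,0,3,0,0,0,3.6]
    - [0,0,1.8,0,0,0,3.6]
    - [0,0,0.6,0,0,0,3.6]
    - [0,0,0,0,0,0,3.6]

```text
clock: 24.55
ee_pos: [405.1, -165.1, 35.6]
ee_rot: [0.707, 0.707, -0.0, -0.0]
force: [0.1, 0.3, -0.1]
gripper_width: 42.4
grip_force: 35.9
```

Request:
apply_moves:
  targets:
    - [0,0,0,0,0,0,3.6]
    - [0,0,0,0,0,0,3.6]

```text
clock: 24.75
ee_pos: [406.5, -165.7, 37.0]
ee_rot: [0.707, 0.707, 0.0, 0.001]
force: [-0.1, -0.7, -1.6]
gripper_width: 42.1
grip_force: 35.9
```

Request:
apply_moves:
  targets:
    - [0,0,0.4,0,0,0,3.6]
    - [0,0,0.1,0,0,0,3.6]
    - [0,0,0,0,0,0,3.6]
    - [0,0,0,0,0,0,3.6]

```text
clock: 25.15
ee_pos: [405.5, -165.4, 31.1]
ee_rot: [0.707, 0.707, -0.0, 0.0]
force: [0.2, -0.2, 2.0]
gripper_width: 42.4
grip_force: 36.2
```

Request:
apply_moves:
  targets:
    - [0,0,0,0,0,0,4.7]
    - [0,0,0,0,0,0,6]
    - [0,0,0,0,0,0,6]
    - [0,0,-2,0,0,0,6]
    - [0,0,-4,0,0,0,6]

```text
clock: 25.65
ee_pos: [402.3, -164.2, 89.0]
ee_rot: [0.707, 0.707, -0.001, -0.004]
force: [0.6, -1.6, 0.4]
gripper_width: 60.1
grip_force: 0.0
```

Request:
apply_moves:
  targets:
    - [0,0,-4,0,0,0,6]
    - [0,0,-4,0,0,0,6]
    - [0,0,-3,0,0,0,6]
    - [4.5,0,0,0,0,0,6]
    - [4.5,0,0,0,0,0,6]

```text
clock: 26.15
ee_pos: [406.2, -75.2, 202.0]
ee_rot: [0.709, 0.705, 0.001, 0.001]
force: [0.4, 0.7, 0.1]
gripper_width: 60.1
grip_force: 0.0
```

```bash
python3 -c "
from h import *
see([('small_jar',56),('box_three',12)],cam_='top')"
```

```text
[406.2 -75.2 202. ] [0.709 0.705 0.001 0.001] 60.1
box_three 0.92 rect [ 398.7 -288.2  128.1   77.    86.9] med [ 407.9 -281.7    8.2] zq [ 2.7  6.6 14. ]
```

Request:
apply_moves:
  targets:
    - [4.5,0,0,0,0,0,6]
    - [4.5,0,0,0,0,0,6]
    - [4.5,0,0,0,0,0,6]
    - [4.5,0,0,0,0,0,6]
    - [4.5,0,0,0,0,0,6]

```text
clock: 26.8
ee_pos: [405.9, 149.9, 200.7]
ee_rot: [0.708, 0.706, -0.0, 0.001]
force: [0.4, 0.1, 0.8]
gripper_width: 59.7
grip_force: 0.0
```

Request:
apply_moves:
  targets:
    - [4.5,0,0,0,0,0,6]
    - [2,3.5,0,0,0,0,6]
    - [0,4,0,0,0,0,6]
    - [0,4,0,0,0,0,6]
    - [0,0,0,0,0,0,6]

```text
clock: 27.3
ee_pos: [526.3, 211.2, 198.1]
ee_rot: [0.71, 0.704, -0.0, 0.0]
force: [0.3, -0.2, -0.9]
gripper_width: 59.9
grip_force: 0.0
```

Request:
apply_moves:
  targets:
    - [0,0,0,0,0,0,6]
    - [0,0,0,0,0,0,6]
    - [0,0,0,0,0,0,6]

```text
clock: 27.6
ee_pos: [519.5, 214.7, 201.0]
ee_rot: [0.707, 0.707, -0.0, 0.0]
force: [-0.1, 0.1, 1.4]
gripper_width: 59.9
grip_force: 0.0
```

```bash
python3 -c "
from h import *
see([('wood_dowel',100)])
see([('small_jar',56),('box_three',12)],cam_='top')"
```

```text
[519.5 214.7 201. ] [ 0.707  0.707 -0.     0.   ] 59.9
wood_dowel 0.62 rect [520.5 216.4  28.7  27.9  90. ] med [520.1 217.  100.8] zq [ 23.3 100.4 101.9]
[519.8 214.7 201.2] [0.707 0.707 0.    0.001] 59.9
small_jar 0.67 rect [ 407.9 -165.4   43.3   40.5   88.6] med [ 405.9 -164.7   55.8] zq [11.4 55.6 59.4]
box_three 0.95 rect [ 401.9 -238.8  226.9   78.9   86.8] med [ 399.2 -255.3    8.2] zq [ 2.9  6.7 13.9]
```

Small jar seated in its well (its top at 56 mm). Descend on the dowel to z≈55.

Request:
apply_moves:
  targets:
    - [0.1,0.1,4,0,0,0,6]
    - [0,0,4,0,0,0,6]
    - [0,0,4,0,0,0,6]
    - [0,0,2,0,0,0,6]
    - [0,0,0.6,0,0,0,6]

```text
clock: 28.35
ee_pos: [519.5, 214.3, 52.1]
ee_rot: [0.707, 0.707, -0.003, -0.001]
force: [-0.0, -0.5, -0.0]
gripper_width: 60.1
grip_force: 0.0
```

Request:
apply_moves:
  targets:
    - [0,0,0,0,0,0,6]
    - [0,0,0,0,0,0,6]
    - [0,0,0,0,0,0,6]

```text
clock: 28.65
ee_pos: [522.7, 216.6, 56.6]
ee_rot: [0.707, 0.707, 0.002, 0.001]
force: [0.2, 0.8, -0.0]
gripper_width: 60.3
grip_force: 0.0
```

Request:
apply_moves:
  targets:
    - [0,0,0,0,0,0,4]
    - [0,0,0,0,0,0,2.2]
    - [0,0,0,0,0,0,2.2]
    - [0,0,0,0,0,0,2.2]
    - [0,0,0,0,0,0,2.2]
  newtons: 35

```text
clock: 29.15
ee_pos: [521.8, 215.9, 55.4]
ee_rot: [0.707, 0.707, 0.0, 0.0]
force: [-0.7, -0.4, 4.0]
gripper_width: 28.5
grip_force: 34.9
```

Request:
apply_moves:
  targets:
    - [0,0,0,0,0,0,2.2]
    - [0,0,-1,0,0,0,2.2]
    - [0,0,-3,0,0,0,2.2]
    - [0,0,-4,0,0,0,2.2]
    - [0,0,-4,0,0,0,2.2]

```text
clock: 29.65
ee_pos: [520.6, 215.4, 175.6]
ee_rot: [0.707, 0.707, -0.001, -0.001]
force: [0.7, 0.5, -0.5]
gripper_width: 28.5
grip_force: 34.8
```

Request:
apply_moves:
  targets:
    - [0,0,-4,0,0,0,2.2]
    - [0,-4,-1.5,0,0,0,2.2]
    - [0,-4,0,0,0,0,2.2]
    - [-1,-4,0,0,0,0,2.2]
    - [-4.5,0,0,0,0,0,2.2]

```text
clock: 30.15
ee_pos: [394.8, 167.2, 229.9]
ee_rot: [0.701, 0.713, -0.0, -0.001]
force: [2.0, -0.3, -0.7]
gripper_width: 28.5
grip_force: 34.8
```

Request:
apply_moves:
  targets:
    - [-4.5,0,0,0,0,0,2.2]
    - [-4.5,0,0,0,0,0,2.2]
    - [-4.5,0,0,0,0,0,2.2]
    - [-4.5,0,0,0,0,0,2.2]
    - [-4.5,0,0,0,0,0,2.2]

```text
clock: 30.65
ee_pos: [400.6, -65.8, 230.1]
ee_rot: [0.707, 0.707, -0.0, 0.001]
force: [1.1, 0.5, -0.8]
gripper_width: 27.9
grip_force: 34.8
```

Request:
apply_moves:
  targets:
    - [-4.5,0,0,0,0,0,2.2]
    - [-4.5,0,0,0,0,0,2.2]
    - [-4.5,0,0,0,0,0,2.2]
    - [-3.9,0,0,0,0,0,2.2]
    - [0,0,2,0,0,0,2.2]

```text
clock: 31.15
ee_pos: [401.4, -246.3, 211.1]
ee_rot: [0.711, 0.703, -0.0, 0.003]
force: [0.3, 0.3, -1.4]
gripper_width: 28.3
grip_force: 34.8
```

Request:
apply_moves:
  targets:
    - [0,0,3,0,0,0,2.2]
    - [0,0,3,0,0,0,2.2]
    - [0,0,1,0,0,0,2.2]
    - [0,0,0,0,0,0,2.2]
    - [0,0,0,0,0,0,2.2]

```text
clock: 31.65
ee_pos: [402.1, -238.3, 140.9]
ee_rot: [0.707, 0.707, 0.0, 0.001]
force: [0.5, -0.0, 0.1]
gripper_width: 27.9
grip_force: 34.9
```

Request:
apply_moves:
  targets:
    - [0,0,0,0,0,0,2.2]
    - [0,0,0,0,0,0,2.2]

```text
clock: 31.85
ee_pos: [402.2, -238.7, 141.2]
ee_rot: [0.707, 0.707, 0.0, 0.001]
force: [0.4, -0.1, -0.6]
gripper_width: 28.5
grip_force: 34.9
```

```bash
python3 -c "
from h import *
see([('small_jar',56)],view='w6')
see([('wood_dowel',170)],20,cam_='scene')"
```

```text
[ 402.2 -238.7  141.2] [0.707 0.707 0.    0.001] 28.5
small_jar 0.83 rect [ 406.5 -165.1   43.    43.    64.9] med [ 406.2 -164.6   56.5] zq [54.4 56.5 58.1]
[ 401.8 -238.5  140.7] [0.707 0.707 0.    0.001] 28.4
wood_dowel 0.94 rect [ 403.5 -232.6   20.5   88.9   41.7] med [ 399.2 -226.6  172.9] zq [ 92.2 133.9 185.6]
```

View pics/w6.png

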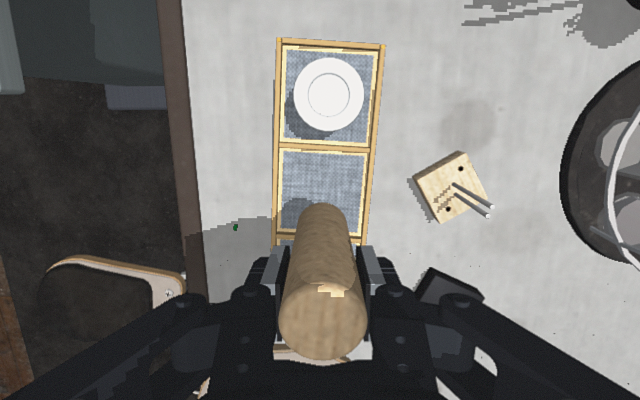

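Small jar is mid-well at (328,95). The dowel is held upright over the middle well, clear of the pins (470,195).

Request:
apply_moves:
  targets:
    - [0,0,3,0,0,0,2.2]
    - [0,0,2.5,0,0,0,2.2]
    - [0,0,1.5,0,0,0,2.2]
    - [0,0,0.5,0,0,0,2.2]
    - [0,0,0,0,0,0,2.2]

```text
clock: 32.55
ee_pos: [400.9, -238.0, 64.4]
ee_rot: [0.707, 0.707, -0.0, -0.001]
force: [0.9, -0.4, -0.4]
gripper_width: 27.9
grip_force: 34.9
```

Request:
apply_moves:
  targets:
    - [0,0,0,0,0,0,2.2]
    - [0,0,0,0,0,0,2.2]

```text
clock: 32.75
ee_pos: [402.2, -238.7, 65.9]
ee_rot: [0.707, 0.707, 0.0, 0.001]
force: [0.7, 0.8, 0.1]
gripper_width: 28.0
grip_force: 34.9
```

Request:
apply_moves:
  targets:
    - [0,0,0.4,0,0,0,2.2]
    - [0,0,0.1,0,0,0,2.2]
    - [0,0,0,0,0,0,2.2]
    - [0,0,0,0,0,0,2.2]

```text
clock: 33.15
ee_pos: [401.5, -238.5, 60.3]
ee_rot: [0.707, 0.707, -0.0, 0.0]
force: [-0.3, 0.3, 4.3]
gripper_width: 28.4
grip_force: 35.2
```

Request:
apply_moves:
  targets:
    - [0,0,0,0,0,0,3.4]
    - [0,0,0,0,0,0,5]
    - [0,0,0,0,0,0,5]
    - [0,0,-1.5,0,0,0,5]
    - [0,0,-3,0,0,0,5]

```text
clock: 33.65
ee_pos: [399.0, -237.1, 103.1]
ee_rot: [0.707, 0.707, -0.0, -0.003]
force: [0.5, 0.2, 0.3]
gripper_width: 49.9
grip_force: 0.0
```

Request:
apply_moves:
  targets:
    - [0,0,-4,0,0,0,6]
    - [0,0,-4,0,0,0,6.5]
    - [0,0,-3,0,0,0,6.5]
    - [0,0,0,0,0,0,6.5]

```text
clock: 34.05
ee_pos: [404.3, -239.3, 219.1]
ee_rot: [0.707, 0.707, 0.001, 0.005]
force: [-0.0, 0.0, -0.8]
gripper_width: 64.7
grip_force: 0.0
```

Request:
apply_moves:
  targets:
    - [-3.3,3.5,0,0,0,0,6.5]
    - [-3.3,3.5,0,0,0,0,6.5]
    - [-3.3,3.5,0,0,0,0,6.5]
    - [0,0,0,0,0,8.5,6.5]
    - [0,0,0,0,0,8.5,6.5]

```text
clock: 34.55
ee_pos: [506.2, -337.8, 210.9]
ee_rot: [0.806, 0.592, -0.0, -0.003]
force: [0.2, 0.4, -0.1]
gripper_width: 64.7
grip_force: 0.0
```

Request:
apply_moves:
  targets:
    - [0,0,0,0,0,8.5,6.5]
    - [0,0,1,0,0,1.2,6.5]
    - [0,0,0,0,0,0,6.5]
    - [0,0,0,0,0,0,6.5]

```text
clock: 34.95
ee_pos: [505.4, -337.0, 203.6]
ee_rot: [0.851, 0.525, -0.001, -0.001]
force: [-0.0, -0.7, -0.1]
gripper_width: 64.6
grip_force: 0.0
```

```bash
python3 -c "
from h import *
see([('graphite_a',18)],view='w7')"
```

```text
[ 505.4 -337.   203.6] [ 0.851  0.525 -0.001 -0.001] 64.6
graphite_a 0.95 rect [ 507.7 -338.5   50.6   49.9   64.5] med [ 508.  -337.6   19. ] zq [17.1 19.  20.2]
```

View pics/w7.png

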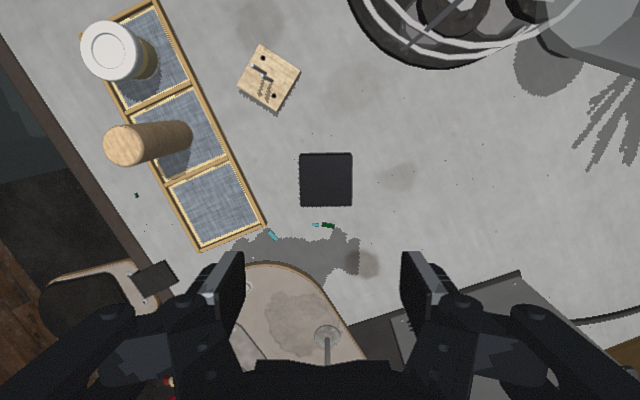

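Block is centred and square with the fingers at (326,180). Dowel and jar stand in their wells. Descending.

Request:
apply_moves:
  targets:
    - [0,0,4.5,0,0,0,6.5]
    - [0,0,4.5,0,0,0,6.5]
    - [0,0,4.5,0,0,0,6.5]
    - [0,0,3,0,0,0,6.5]
    - [0,0,1.5,0,0,0,6.5]

```text
clock: 35.55
ee_pos: [504.0, -336.4, 21.6]
ee_rot: [0.851, 0.525, -0.001, -0.002]
force: [-1.7, -0.4, 0.2]
gripper_width: 65.0
grip_force: 0.0
```

Request:
apply_moves:
  targets:
    - [0,0,0,0,0,0,6.5]
    - [0,0,0,0,0,0,6.5]
    - [0,0,0,0,0,0,6.5]

```text
clock: 35.85
ee_pos: [508.2, -338.1, 27.3]
ee_rot: [0.851, 0.525, 0.001, 0.002]
force: [0.3, 0.2, -0.3]
gripper_width: 64.7
grip_force: 0.0
```

Request:
apply_moves:
  targets:
    - [0,0,1.2,0,0,0,6.5]
    - [0,0,0.8,0,0,0,6.5]
    - [0,0,0,0,0,0,6.5]
    - [0,0,0,0,0,0,6.5]
    - [0,0,0,0,0,0,6.5]

```text
clock: 36.35
ee_pos: [506.4, -337.3, 4.9]
ee_rot: [0.851, 0.525, 0.0, 0.0]
force: [-0.1, -0.7, 0.3]
gripper_width: 64.9
grip_force: 0.0
```

Request:
apply_moves:
  targets:
    - [0,0,0,0,0,0,5.5]
    - [0,0,0,0,0,0,4.5]
    - [0,0,0,0,0,0,4.5]
    - [0,0,0,0,0,0,4.5]
    - [0,0,0,0,0,0,4.5]
  newtons: 50

```text
clock: 36.85
ee_pos: [506.9, -337.5, 5.5]
ee_rot: [0.851, 0.525, 0.0, 0.001]
force: [0.3, 0.4, 4.7]
gripper_width: 48.5
grip_force: 53.4
```

Request:
apply_moves:
  targets:
    - [0,0,-1,0,0,0,4.5]
    - [0,0,-3,0,0,0,4.5]
    - [0,0,-4,0,0,0,4.5]
    - [0,0,-4,0,0,0,4.5]
    - [0,0,0,0,0,0,4.5]

```text
clock: 37.35
ee_pos: [510.1, -338.7, 131.5]
ee_rot: [0.851, 0.524, 0.003, 0.005]
force: [1.1, -0.2, -1.0]
gripper_width: 48.4
grip_force: 52.9
```

```bash
python3 -c "
from h import *
see([('graphite_a',140)],20)
see([('wood_dowel',105),('small_jar',56)],cam_='scene')"
```

```text
[ 510.1 -338.7  131.5] [0.851 0.524 0.003 0.005] 48.4
graphite_a 0.94 rect [ 509.9 -339.7   56.    51.7   63. ] med [ 511.5 -335.8  144.9] zq [137.3 144.9 146. ]
[ 506.3 -337.4  125.8] [0.851 0.524 0.    0.001] 48.6
wood_dowel 0.94 rect [777.  176.   27.2  29.6  47.6] med [782.  174.9 102.1] zq [ 17.1  65.6 102.6]
wood_dowel 0.61 rect [414.7  27.3  23.4  24.2  52.6] med [420.7  24.5  99.9] zq [ 7.3 60.9 99.9]
wood_dowel 0.57 rect [769.  274.2  28.7  27.5  61.4] med [774.4 273.8 101.9] zq [ 11.3  64.3 102.4]
small_jar 0.93 rect [ 403.7 -160.7   39.6   47.8   52. ] med [ 404.8 -161.8   54.8] zq [ 9.9 46.7 56.4]
```

Request:
apply_moves:
  targets:
    - [0,0,-3,0,0,-8,4.5]
    - [0,0,0,0,0,-8,4.5]
    - [0,0,0,0,0,-7.6,4.5]
    - [0.6,-3.7,0,0,0,0,4.5]
    - [0.6,-3.7,0,0,0,0,4.5]

```text
clock: 38.1
ee_pos: [431.6, -320.0, 152.4]
ee_rot: [0.726, 0.688, 0.0, -0.002]
force: [0.0, -1.3, -0.3]
gripper_width: 48.7
grip_force: 52.9
```

Request:
apply_moves:
  targets:
    - [0.7,-3.6,0,0,0,0,4.5]
    - [0,0,3,0,0,0,4.5]
    - [0,0,3,0,0,0,4.5]
    - [0,0,0,0,0,0,4.5]
    - [0,0,0,0,0,0,4.5]

```text
clock: 38.6
ee_pos: [396.7, -311.6, 94.0]
ee_rot: [0.726, 0.688, 0.0, -0.002]
force: [0.4, -0.2, -1.3]
gripper_width: 48.9
grip_force: 52.9
```

Request:
apply_moves:
  targets:
    - [0,0,0,0,0,0,4.5]
    - [0,0,0,0,0,0,4.5]

```text
clock: 38.8
ee_pos: [398.7, -312.8, 96.1]
ee_rot: [0.726, 0.688, 0.0, 0.001]
force: [0.1, -0.1, -0.3]
gripper_width: 48.6
grip_force: 52.9
```

```bash
python3 -c "
from h import *
see([('graphite_a',108)],20,'w8')"
```

```text
[ 398.7 -312.8   96.1] [0.726 0.688 0.    0.001] 48.6
graphite_a 0.66 rect [ 399.1 -312.1   54.5   50.5   86.8] med [ 399.1 -309.3  109.6] zq [101.9 109.6 110.5]
```

View pics/w8.png

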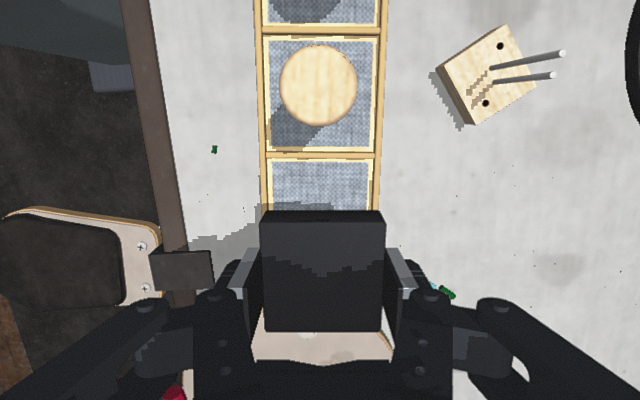

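Dowel upright mid-well at (318,85). The block is square above the last well at (322,270).

Request:
apply_moves:
  targets:
    - [0,0,3,0,0,0,4.5]
    - [0,0,2.5,0,0,0,4.5]
    - [0,0,1.5,0,0,0,4.5]
    - [0,0,0.7,0,0,0,4.5]
    - [0,0,0,0,0,0,4.5]

```text
clock: 39.4
ee_pos: [397.2, -312.0, 17.4]
ee_rot: [0.726, 0.688, -0.0, -0.001]
force: [0.4, 0.8, -1.1]
gripper_width: 48.4
grip_force: 52.9
```

Request:
apply_moves:
  targets:
    - [0,0,0,0,0,0,4.5]
    - [0,0,0,0,0,0,4.5]

```text
clock: 39.6
ee_pos: [398.4, -312.9, 19.0]
ee_rot: [0.726, 0.688, 0.0, 0.001]
force: [0.8, -0.7, -1.0]
gripper_width: 48.3
grip_force: 52.9
```

Request:
apply_moves:
  targets:
    - [0,0,0.5,0,0,0,4.5]
    - [0,0,0.25,0,0,0,4.5]
    - [0,0,0,0,0,0,4.5]
    - [0,0,0,0,0,0,4.5]

```text
clock: 40.0
ee_pos: [397.5, -312.5, 10.5]
ee_rot: [0.726, 0.688, -0.0, 0.0]
force: [-0.6, -0.5, 1.5]
gripper_width: 48.6
grip_force: 53.1
```

Request:
apply_moves:
  targets:
    - [0,0,0,0,0,0,5.3]
    - [0,0,0,0,0,0,6.2]
    - [0,0,-1,0,0,0,6.5]
    - [0,0,-3,0,0,0,6.5]
    - [0,0,-4,0,0,0,6.5]

```text
clock: 40.5
ee_pos: [395.9, -311.2, 90.1]
ee_rot: [0.726, 0.688, -0.0, -0.002]
force: [0.5, -0.9, 0.8]
gripper_width: 65.1
grip_force: 0.0
```

Request:
apply_moves:
  targets:
    - [0,0,-4,0,0,0,6.5]
    - [0,0,-4,0,0,0,6.5]
    - [0,0,-4,0,0,0,6.5]
    - [-3,-3,0,0,0,0,6.5]
    - [-3,-3,0,0,0,0,6.5]

```text
clock: 41.0
ee_pos: [335.8, -369.0, 213.1]
ee_rot: [0.724, 0.689, -0.0, 0.003]
force: [-0.6, -0.8, -0.4]
gripper_width: 65.0
grip_force: 0.0
```

Request:
apply_moves:
  targets:
    - [-3,-3,0,0,0,0,6.5]
    - [-3,-2,0,0,0,0,6.5]
    - [-3,-2,0,0,0,0,6.5]
    - [0,0,0,0,0,0,6.5]
    - [0,0,0,0,0,0,6.5]

```text
clock: 41.5
ee_pos: [258.9, -455.2, 210.6]
ee_rot: [0.727, 0.687, 0.0, 0.0]
force: [-0.7, 0.1, -0.5]
gripper_width: 64.9
grip_force: 0.0
```

```bash
python3 -c "
from h import *
see([('graphite_a',23),('small_jar',56),('tall_jar',73),('wood_dowel',105),('round_tin',27),('pin_block',18),('box_two',12),('box_three',12)],6,'t9','top')
a=cv2.imread('pics/t9.png')[80:330,130:530]
cv2.imwrite('pics/t9z.png',cv2.resize(a,None,fx=2,fy=2,interpolation=cv2.INTER_CUBIC))"
```

```text
[ 258.9 -455.2  210.6] [0.727 0.687 0.    0.   ] 64.9
graphite_a 0.95 rect [411.4 199.1  50.5  49.7   5.9] med [411.8 199.2  23.4] zq [16.7 23.3 26.3]
graphite_a 0.67 rect [ 398.8 -314.2   50.2   49.    87.8] med [ 398.  -313.1   23.8] zq [20.2 23.8 27. ]
tall_jar 0.66 rect [404.4 273.7  52.   51.6  45.8] med [403.2 274.7  72.7] zq [ 5.5 71.9 75.7]
wood_dowel 0.8 rect [7.836e+02 1.721e+02 2.650e+01 2.320e+01 7.000e-01] med [783.8 173.2 102.3] zq [ 26.2  91.6 104.7]
wood_dowel 0.77 rect [ 400.6 -237.8   26.3   23.7   88. ] med [ 400.7 -237.1  105.8] zq [ 46.2 104.5 108. ]
wood_dowel 0.59 rect [422.3  19.5  26.   25.8  89.2] med [422.3  19.8 101.2] zq [ 38.8 100.5 103.9]
wood_dowel 0.48 rect [775.2 271.6  28.3  24.9  51.9] med [776.7 272.5 102.3] zq [ 27.1  89.8 104.2]
round_tin 0.97 rect [523.1 313.5  61.   56.   45.7] med [523.8 314.1  27.2] zq [20.1 27.1 30.4]
pin_block 0.9 rect [ 503.7 -232.9   41.8   42.7   31.7] med [ 503.1 -231.9   18.7] zq [13.8 18.7 23.5]
box_two 0.83 rect [406.9 236.7  78.6 150.6   5.7] med [416.2 234.2   9.3] zq [ 2.5  6.9 14.7]
box_two 0.36 rect [ 401.9 -238.6  222.8   78.9   86.8] med [ 407.9 -225.5    8.6] zq [ 2.9  6.8 14.1]
box_three 0.88 rect [ 402.  -238.8  227.1   80.1   86.2] med [ 406.2 -226.3    8.9] zq [ 2.7  7.  15.4]
```

View pics/t9z.png

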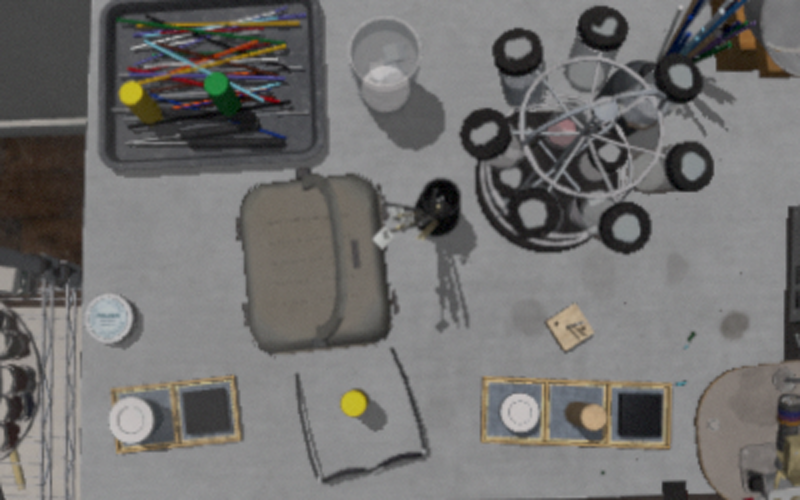

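The picture shows all five things standing or lying in their wells. The tin (110,318) and pin block (569,327) have not moved, and the arm is clear.

```bash
python3 -c "
from bench import bot
print(bot.hand_in())"
```

```text
the job is handed in; nothing more can be done
None
```

Both kits are made up and the job is handed in: each item sits near the middle of its own well, and the tin and pin block stayed where they stood. The last measurement was at about 42 s, against the 144 s limit.

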